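# Ground the fingers, then switch on the board preheater

## Task

Discharge the fingers before powering the preheater: with the fingertips press lightly on the round metal pad of the grounding tester and stay on it for at least a second, then lift off. Next switch on the wide rocker of the control box by gently pushing its raised far end down as far as it goes, and withdraw. Leave the tester's square key, the two narrow rockers and the loose things on the bench alone: nothing is to be picked up or pushed about.

Things in the scene. Friction and masses are not known exactly. Their poses are not given: they have to be found in the camera images.
- tester: Grounding tester: low grey box fixed on the bench, 110 (x) x 160 (y) x 45 mm high; origin at the centre of its underside, z up. On its top stand a round and a square metal key, 76 mm apart along its y (either may be on either side), their tops 15 mm above the box top. It may stand left or right of the robot's centre line.
- pad (a joint): Travel of the round metal pad (36 mm across): 0 up, grows to 0.008 m fully down. Sprung: 1.5 N starts it, about 6 N holds it fully down, then it is a hard stop. The tester senses a touch from 0.002 m down.
- pad_top (a point): Centre of the top face of the round pad; it goes down with the pad.
- square (a joint): Travel of the square metal key (30 x 30 mm) beside the round pad: 0 up, 0.008 m fully down. To be left alone.
- square_top (a point): Centre of the top face of the square key.
- control: Preheater control box: white box fixed on the bench, 130 (x) x 230 (y) x 60 mm high; origin at the centre of its underside, x pointing to its far side, z up. Three grey rocker switches on its top, in a row 76 mm apart along its y in any order. It stands on the other side of the centre line from the tester.
- wide (a joint): Angle of the wide rocker (44 mm wide along the box's y, 56 mm long along its x): near 0 = off, its far half (box +x) slopes up at 0.35 rad; 0.35 rad (hard stop) = on, far half level and near half raised. It stays where it is left; about 2 N on the far end turns it. It pivots about the box's y axis; the pivot is on its middle line where the two halves meet, 74 mm above the bench; a half that is level has its top face at that height.
- wide_far (a point): Point on the top face of the wide rocker's far half, in the middle of its width, 21 mm from the pivot line (the half ends at 28 mm). It comes down about 7 mm and moves 1 mm outwards when the rocker turns from off to on.
- narrow_a (a joint): Angle of a narrow rocker (20 mm wide, 56 mm long), same sense as the wide one; found off (near 0). To be left alone.
- narrow_a_far (a point): Point on that rocker's far half, 21 mm from its pivot line.
- narrow_b (a joint): Angle of the other narrow rocker (20 mm wide, 56 mm long); found on (near 0.35). To be left alone.
- narrow_b_far (a point): Point on that rocker's far half, 21 mm from its pivot line.
- spool: Bystander between the two boxes: metal spool standing on end, 54 mm across, 40 mm high; origin under its centre.
- flux: Bystander between the two boxes: small white bottle, 34 mm across, 75 mm high; origin under its centre.
- cup: Bystander between the two boxes: small white cup, 52 mm across, 50 mm high; origin under its centre.
- driver: Bystander: screwdriver lying flat near the robot, to its left.
- tweezers: Bystander: steel tweezers lying flat near the robot, to its right, 110 mm long, 8 mm high.
- heatsink: Bystander: finned aluminium heat sink at the back right, 50 x 50 x 30 mm.

How it is judged (in metres and radians):
On the way, in this order (a step that is already met when the one before it is completed fails the run):
1. the fingertips rest on the round pad, pressing it at least 2 mm down, for a second (value of joint pad above 0.002 m and contact force between the fingers and pad above 0.3 N), for 1 s.
2. the fingertips have left the round pad and it is up again (value of joint pad below 0.001 m and contact force between the fingers and pad below 0.05 N), for 0.1 s.
3. the fingertips push the wide rocker over (value of joint wide above 0.3 rad and contact force between the fingers and wide above 0.1 N), for 0.05 s.
At the end, for the whole second after the job is handed in: The wide rocker is on (at least 0.30 of its 0.35 rad), the round pad and the square key are up (within 1 mm), the narrow rockers are as found (far points within 3 mm), and all loose things rest where they were, within 15 mm, the spool, bottle and cup upright within 0.2 rad (value of joint wide above 0.3 rad and value of joint each of pad, square below 0.001 m and distance of each of narrow_a_far, narrow_b_far from where it was at the start of the episode below 0.003 m and distance of each of spool, flux, cup, driver, tweezers, heatsink from where it was at the start of the episode below 0.015 m and angle between each of spool, flux, cup's own z axis and vertical below 0.2 rad and linear speed of each of spool, flux, cup, driver, tweezers, heatsink below 0.02 m/s); the robot touches nothing.
It fails at once if the round pad is pressed with more than 20 N (contact force between anything else and pad above 20 N).
It fails at once if the wide rocker is pressed with more than 25 N (contact force between anything else and wide above 25 N).
It fails at once if the square key is pressed (2 mm or more) (value of joint square above 0.002 m).
It fails at once if a narrow rocker is moved (3 mm or more at its far point) (distance of any of narrow_a_far, narrow_b_far from where it was at the start of the episode above 0.003 m).
It fails at once if a loose thing is moved or lifted by more than 15 mm, or the spool, bottle or cup tips by more than 0.3 rad (distance of any of spool, flux, cup, driver, tweezers, heatsink from where it was at the start of the episode above 0.015 m or angle between any of spool, flux, cup's own z axis and vertical above 0.3 rad).
It also fails if it takes over 45 s, if anything falls off the work surface, if the arm or the gripper's body presses on something with over 40 N, if the wrist force passes 120 N, or if a joint passes its speed limit or range.

## Robot

A 6-joint arm with a two-finger parallel gripper is mounted at the origin on the work surface. World frame = base frame: x ahead of the robot, y to its left, z up, the work surface at z = 0. Lengths are in mm, angles in degrees, forces in N, time in s.
With the tool pointing down it reaches from about 350 to 850 mm from the base axis. Payload 8.1 kg.
Tool frame: the origin (TCP) lies at the very end of the fingers, on their centre line; the grasp point (between the pads) lies 19 mm behind it; x points along the fingers, y is the direction in which the jaws open and shut, and the axes are right-handed (so a half turn about x gives the same grasp; the last joint's range is limited). The gripper opens to 85 mm and grips with 20 to 120 N. Pads are 22 mm wide; open, the fingers measure 114 mm over their backs; the gripper's body (76 mm by 85 mm) begins 54 mm behind the grasp point. The pads swing forward as they close: fully open they stand 13 mm farther back than shut.
Start: joints at [71.31, 7.471, 85.268, -0, 87.261, -4.893], TCP at [143.065, 582.699, 231.292] pointing down, gripper open.
Joint ranges: [-169.43, 169.43], [-51.17, 129.36], [1.28, 143.12], [-76.62, 256.62], [0, 156.53], [-152.29, 152.29]. Speed limits (degrees/s): [136.94, 136.94, 159.86, 180, 180, 180].

## Interface

Orientations are given as [roll, pitch, yaw] about the fixed x, y, z axes, in that order (R = Rz(yaw) Ry(pitch) Rx(roll)).
In Python, from bench import sensors, snapshot, r gives the robot as it stands. The module is installed in compiled form; this text tells all that it offers.
- The arm moves only by the tool drive_tool, never from a script. Its argument "moves" is one flat list of numbers, 6 for each row, row after row: the shift along the tool's x, y, z in cm, then the turn, a rotation vector about the tool's x, y, z in degrees. In form: [tx, ty, tz, wx, wy, wz, tx, ty, tz, wx, wy, wz, ...]. A call has 1 to 20 rows; each row shifts and turns the commanded pose from where the row before left it, along the tool's axes as they then stand; what a row does not reach is not made up. A row lasts 1/12 s, in which the tool goes at most 41.7 mm and 7.16 degrees, less where a joint would pass 70% of its speed; a pose out of reach is approached as far as the arm can. A call with a gripper value outside its range is refused whole. "hand" is the finger opening in cm, from 0 to 8.54, set as the call begins (left out, the last holds). The fingers move at their own pace and stop on an object; "grip_force" is the grip in N (left out, the last holds). Time passes only in rows, so rows that do not move let the fingers close. It gives the time, the measured TCP pose, the force and the opening at its end, in the units of the state.
- sensors.sense(): the state, without advancing time (a new reading comes with each control period).
- snapshot(name): name is "scene" or "top"; returns a dict with "image" (480x640x3 uint8, red, green, blue), "z_map" (480x640 float32, mm along the optical axis (not along the pixel's ray), 0 where there is no reading), "camera_matrix" (3x3 intrinsics, pixels), "dist" ([k1, k2, p1, p2, k3] as OpenCV has them; the pictures are not rectified), "eye" and "orientation" of the camera in the world. Camera axes: x right, y down, z forward; pixel columns grow to the right and rows downward; lengths in mm; the calibration is good to about 2 mm. A picture is of the moment at which its call begins.
- r.hand_in(): hands the job in, once; it reports no verdict.
The state is a dict: "time": time; "joint_pos": joint angles; "qd": joint speeds; "joint_efforts": joint torques, N m; "tool_pos": TCP position; "tcp_rot": TCP orientation; "ft_force": force on the tool from outside, world axes, zero at the start; "wrist_torque": the same for the moment, N m; "finger_gap": finger opening in mm.
Only numpy, scipy, OpenCV 4.12 (cv2) and the standard library are available. Lean on these libraries where they do the work, as an engineer would, in place of code of your own. Each camera call takes 0.05 s, during which the arm holds its last target.

## Working session

There is one attempt and no reset: what is moved stays moved. The work goes in short steps, Python scripts to look and compute and a tool call to move; the robot and the scene stay as the last step left them, time stands still between calls to the robot, and variables do not carry over. Pictures are saved under pics/ and viewed, and the job is handed in when it is done.

Besides the shell and the picture viewer there is one more tool, called after "Request:" as name(argument=value, ...) on one line, values as JSON. drive_tool: Moves the arm, as the interface text tells. Its arguments: {"type":"object","properties":{"moves":{"type":"array","items":{"type":"number"}},"hand":{"type":"number"},"grip_force":{"type":"number"}},"required":["moves"]}

```bash
mkdir -p pics; cat > h.py <<'E'
import numpy as np,cv2,pickle
from bench import sensors,snapshot,r
def snap(n,f):
    s=snapshot(n); pickle.dump(s,open(f'pics/{f}.pkl','wb')); cv2.imwrite(f'pics/{f}.png',s['image'][:,:,::-1]); return s
def load(f): return pickle.load(open(f'pics/{f}.pkl','rb'))
E
python3 - <<'E'
from h import *
for n in('scene','top'):
    s=snap(n,n+'0'); print(n,s['eye'],s['orientation'],s['camera_matrix'],s['dist'])
print(sensors.sense())
E
```

```text
scene [873.67036967 429.6626275  649.47932221] [-139.1379613     0.45991539  143.29398983] [[440.02591272   0.         321.34720763]
 [  0.         440.02591272 241.94937036]
 [  0.           0.           1.        ]] [-0.01377637  0.          0.          0.          0.        ]
top [ 382.65518381   11.34673644 1118.33307469] [-170.78736376   -0.8130667   -88.67056943] [[616.65584495   0.         325.15353301]
 [  0.         616.65584495 237.17690989]
 [  0.           0.           1.        ]] [-0.15643644  0.          0.          0.          0.        ]
{'time': 0.1, 'joint_pos': array([ 7.13106445e+01,  7.51287911e+00,  8.53247509e+01,  3.24852594e-03,
        8.72622595e+01, -4.89333004e+00]), 'qd': array([-0.00203402, -0.19392353, -0.08974045, -0.11166969,  0.01723861,
        0.00335422]), 'joint_efforts': array([ 8.64148624e-04, -5.70954072e+01, -5.01942945e+01, -1.94841446e-04,
        8.13886814e-03, -2.84840588e-06]), 'tool_pos': array([142.87575811, 582.21287603, 230.31106786]), 'tcp_rot': array([ -96.75371884,   89.90005779, -110.54990233]), 'ft_force': array([ 0.13779012, -0.28580309,  0.33797852]), 'wrist_torque': array([ 0.0235948 , -0.03785503,  0.01712819]), 'finger_gap': 85.20893293067897}
```

View pics/scene0.png

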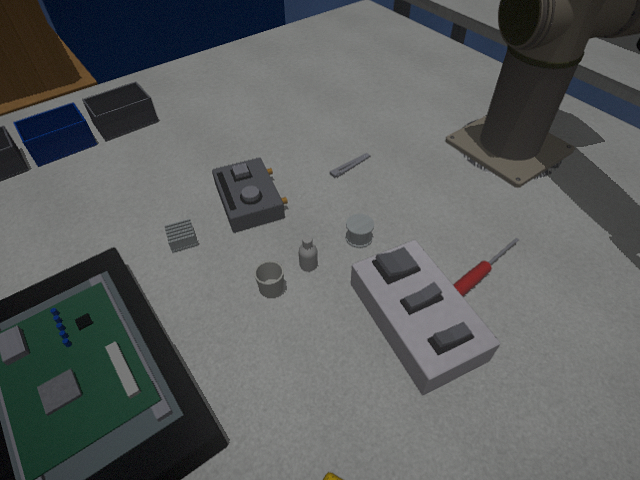

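View pics/top0.png

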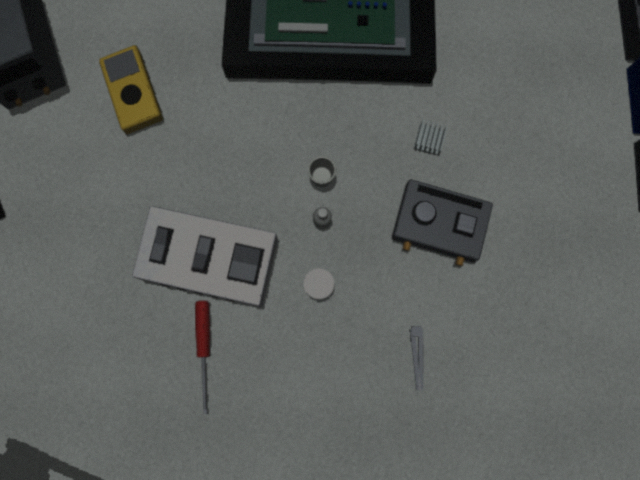

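Scene: control box on the robot's left, with the wide rocker near (246,264) in the top view. Tester on the right, round pad near (425,212), square key near (465,223). I'll enlarge these.

```bash
python3 - <<'E'
from h import *
s=load('top0');im=s['image'][:,:,::-1]
a=cv2.resize(im[195:315,125:285],None,fx=5,fy=5,interpolation=cv2.INTER_CUBIC)
b=cv2.resize(im[170:275,380:500],None,fx=5,fy=5,interpolation=cv2.INTER_CUBIC)
cv2.imwrite('pics/c1.png',np.clip(a*1.8,0,255).astype('u1'));cv2.imwrite('pics/c2.png',np.clip(b*1.8,0,255).astype('u1'))
E
```

```text
(no output)
```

View pics/c1.png

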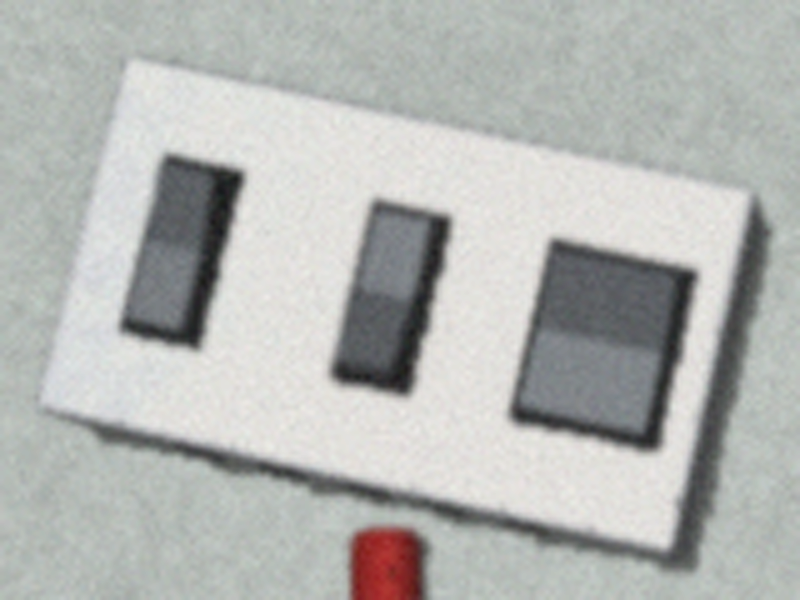

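View pics/c2.png

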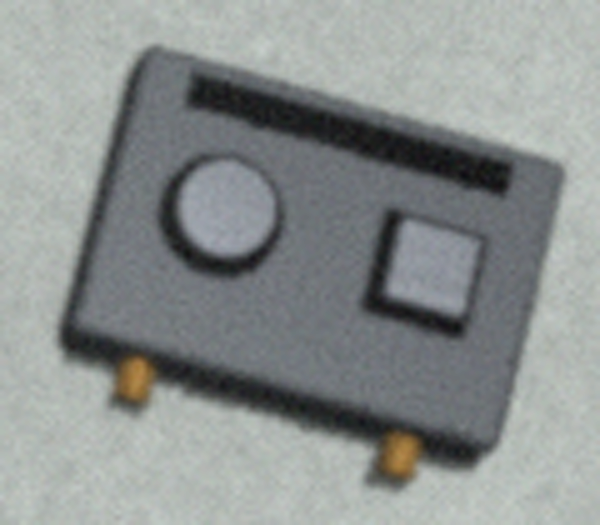

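```bash
cat >> h.py <<'E'
from scipy.spatial.transform import Rotation as R
def ray(s,uv):
    p=cv2.undistortPoints(np.array([[uv]],float),s['camera_matrix'],s['dist'])[0,0]
    return R.from_euler('xyz',s['orientation'],degrees=True).as_matrix()@[p[0],p[1],1]
def atz(s,uv,z):
    d=ray(s,uv);e=np.array(s['eye']);return e+d*(z-e[2])/d[2]
def atd(s,uv):
    u,v=np.round(uv).astype(int);z=np.median([q for q in s['z_map'][v-1:v+2,u-1:u+2].ravel() if q>0] or [0]); return s['eye']+ray(s,uv)*z
E
python3 - <<'E'
from h import *
np.set_printoptions(precision=1,suppress=True)
s=load('top0')
f=lambda x,y,o:(np.array([x,y])-2)/5+o
C=(125,195);T=(380,170)
for n,x,y,z,o in [('boxFL',128,60,60,C),('boxFR',755,193,60,C),('boxNR',668,550,60,C),('boxNL',45,408,60,C),
 ('wFL',553,243,83.6,C),('wFR',683,270,83.6,C),('wPL',537,328,74,C),('wPR',664,350,74,C),('wNL',517,410,74,C),('wNR',645,437,74,C),
 ('wfar mid',612,290,80,C),('n mid',400,250,74,C),
 ('pad',228,208,60,T),('sq',434,264,60,T),('tFL',150,48,45,T),('tFR',565,170,45,T),('tNR',490,450,45,T),('tNL',70,332,45,T)]:
    uv=f(x,y,o);print(n,uv,atz(s,uv,z),atd(s,uv))
for n,uv in [('spool',(319,284)),('flux',(322,214)),('cup',(321,168))]: print(n,atz(s,uv,50),atd(s,uv))
s=load('scene0')
for n,uv in [('pad',(250,193)),('sq',(240,170)),('wfar',(406,268))]: print(n,atz(s,uv,60),atd(s,uv))
E
```

```text
boxFL [150.2 206.6] [601.5 311.1  60. ] [601.6 311.2  59.6]
boxFR [275.6 233.2] [559.4  86.7  60. ] [569.3  90.9   0.9]
boxNR [258.2 304.6] [434.8 112.2  60. ] [435.7 114.   41.2]
boxNL [133.6 276.2] [477.3 332.2  60. ] [477.2 332.   60.9]
wFL [235.2 243.2] [536.5 153.2  83.6] [539.6 156.   62.7]
wFR [261.2 248.6] [528.4 108.5  83.6] [530.8 110.1  66.7]
wPL [232.  260.2] [508.5 158.6  74. ] [508.5 158.6  74. ]
wPR [257.4 264.6] [502.1 114.8  74. ] [502.  114.8  74.5]
wNL [228.  276.6] [480.2 164.2  74. ] [480.8 165.3  66.9]
wNR [253.6 282. ] [472.2 120.1  74. ] [472.7 120.8  67.5]
wfar mid [247.  252.6] [521.4 132.8  80. ] [521.1 132.5  82.1]
n mid [204.6 244.6] [534.2 207.2  74. ] [534.1 207.1  74.7]
pad [425.2 211.2] [ 605.5 -174.9   60. ] [ 605.1 -174.6   61.8]
sq [466.4 222.4] [ 587.4 -248.5   60. ] [ 587.  -248.    62.1]
tFL [409.6 179.2] [ 666.8 -149.6   45. ] [ 666.7 -149.5   45.3]
tFR [492.6 203.6] [ 626.3 -301.2   45. ] [ 635.7 -313.3    3.5]
tNR [477.6 259.6] [ 523.6 -271.6   45. ] [ 529.2 -282.8    2.5]
tNL [393.6 236. ] [ 562.3 -120.9   45. ] [ 563.6 -121.9   37. ]
spool [473.7   9.   50. ] [474.4   9.   41.5]
flux [597.6   6.7  50. ] [592.6   6.8  74.6]
cup [681.6  10.6  50. ] [693.6  10.5   6.9]
pad [ 608.5 -168.5   60. ] [ 608.4 -168.6   59.9]
sq [ 589.3 -241.5   60. ] [ 588.1 -244.2   57.6]
wfar [493.7 150.4  60. ] [502.4 156.8  73.5]
```

```bash
cat >> h.py <<'E'
def rel(target,ydir=None):
    s=sensors.sense();M=R.from_euler('xyz',s['tcp_rot'],degrees=True).as_matrix()
    np.set_printoptions(precision=2,suppress=True)
    print('t',s['time'],'tcp',s['tool_pos'],'F',s['ft_force'],'gap',s['finger_gap'],'q',s['joint_pos']);print(M)
    print('cm in tool axes',M.T@(np.array(target)-s['tool_pos'])/10)
    if ydir is not None:
        y=np.array([-np.sin(np.radians(ydir)),np.cos(np.radians(ydir)),0]);
        for sg in(1,-1):
            x=np.array([0,0,-1.]);G=np.c_[x,sg*y,np.cross(x,sg*y)]
            print('rotvec',sg,np.degrees(R.from_matrix(M.T@G).as_rotvec()))
E
python3 -c "
from h import *
rel([606,-173,120],-12)"
```

```text
t 0.1 tcp [142.88 582.21 230.31] F [ 0.14 -0.29  0.34] gap 85.20893293067897 q [71.31  7.51 85.32  0.   87.26 -4.89]
[[-0.    0.24  0.97]
 [-0.    0.97 -0.24]
 [-1.   -0.   -0.  ]]
cm in tool axes [ 11.13 -62.28  62.99]
rotvec 1 [-1.8  -0.01  0.1 ]
rotvec -1 [178.2    0.15   0.02]
```

Request:
drive_tool(moves=[0,-2.6,2.6,0,0,0,0,-2.6,2.6,0,0,0,0,-2.6,2.6,0,0,0,0,-2.6,2.6,0,0,0,0,-2.6,2.6,0,0,0,0,-2.6,2.6,0,0,0,0,-2.6,2.6,0,0,0,0,-2.6,2.6,0,0,0,0,-2.6,2.6,0,0,0,0,-2.6,2.6,0,0,0,0,-2.6,2.6,0,0,0,0,-2.6,2.6,0,0,0,0,-2.6,2.6,0,0,0,0,-2.6,2.6,0,0,0,0,-2.6,2.6,0,0,0,0,-2.6,2.6,0,0,0,0,-2.6,2.6,0,0,0,0,-2.6,2.6,0,0,0], hand=0, grip_force=20)

```text
time: 1.6
tool_pos: [486.3, 14.8, 231.0]
tcp_rot: [176.7, 90.0, 162.9]
ft_force: [0.8, 0.4, 1.1]
finger_gap: 0.0
```

```bash
python3 -c "
from h import *
rel([606,-173,120],-12)"
```

```text
t 1.6 tcp [486.34  14.75 230.97] F [0.84 0.36 1.07] gap 0.01626982744828501 q [ -4.31 -10.34 102.81   0.    87.55 -80.49]
[[-0.    0.24  0.97]
 [ 0.    0.97 -0.24]
 [-1.    0.   -0.  ]]
cm in tool axes [ 11.09 -15.38  16.11]
rotvec 1 [-1.81 -0.02 -0.  ]
rotvec -1 [178.19  -0.     0.03]
```

Request:
drive_tool(moves=[0,-2,2,0,0,0,0,-2,2,0,0,0,0,-2,2,0,0,0,0,-2,2,0,0,0,0,-2,2,0,0,0,0,-2,2,0,0,0,0,-2,2,0,0,0,1,-0.7,1,0,0,0,2,0,0,0,0,0,2,0,0,0,0,0,2,0,0,0,0,0,2,0,0,0,0,0,2,0,0,0,0,0,1,0,0,0,0,0,0,0,0,0,0,0,0,0,0,0,0,0,0,0,0,0,0,0])

```text
time: 3.02
tool_pos: [597.4, -162.2, 112.8]
tcp_rot: [-7.1, 89.9, -20.9]
ft_force: [-0.1, -0.4, 1.0]
finger_gap: -0.0
```

```bash
python3 -c "
from h import *
rel([606,-173,65],-12)
a=snap('scene','s1')['image'];b=snap('top','t1')['image']
c=cv2.resize(a[130:250,180:320],None,fx=4,fy=4);d=cv2.resize(b[170:275,370:430+50],None,fx=4,fy=4)
im=np.zeros((480,1000,3),'u1');
cv2.imwrite('pics/s1c.png',np.clip(c[:,:,::-1]*1.6,0,255));cv2.imwrite('pics/t1c.png',np.clip(d[:,:,::-1]*1.6,0,255))"
```

```text
t 3.0167 tcp [ 597.38 -162.22  112.76] F [-0.12 -0.37  0.99] gap -0.03516175731170992 q [-19.94  14.99  89.39  -0.    75.52 -96.14]
[[ 0.    0.24  0.97]
 [-0.    0.97 -0.24]
 [-1.   -0.    0.  ]]
cm in tool axes [ 4.78 -0.84  1.08]
rotvec 1 [-1.8   0.11  0.01]
rotvec -1 [178.2    0.02  -0.16][ WARN:0@2.982] global loadsave.cpp:1063 imwrite_ Unsupported depth image for selected encoder is fallbacked to CV_8U.
```

View pics/s1c.png

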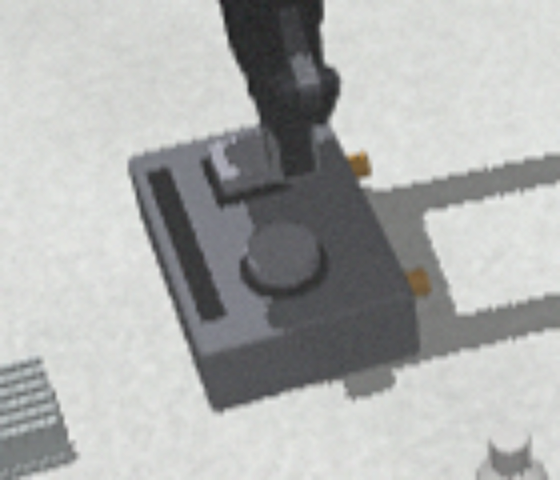

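The tip is about 50 mm above the box and short of the pad, as computed. Next I align over the pad and descend to just above it.

Request:
drive_tool(moves=[0,-0.4,0.5,0,0,0,0,-0.4,0.5,0,0,0,1,0,0,0,0,0,1,0,0,0,0,0,1,0,0,0,0,0,0.6,0,0,0,0,0,0.4,0,0,0,0,0,0.3,0,0,0,0,0,0,0,0,0,0,0,0,0,0,0,0,0,0,0,0,0,0,0])

```text
time: 4.03
tool_pos: [604.8, -172.2, 68.9]
tcp_rot: [-7.7, 89.9, -21.4]
ft_force: [0.9, -0.3, 1.2]
finger_gap: 0.2
```

```bash
python3 -c "
from h import *
rel([606,-173,55],-12)
for n in('scene','top'):
  a=snap(n,n+'2')['image']
a=load('scene2')['image'];c=cv2.resize(a[130:250,180:320],None,fx=4,fy=4)
cv2.imwrite('pics/s2c.png',np.clip(c[:,:,::-1]*1.6,0,255).astype('u1'))"
```

```text
t 4.0333 tcp [ 604.78 -172.22   68.91] F [ 0.86 -0.28  1.2 ] gap 0.24942175564005373 q [-20.56  19.1   89.31  -0.    71.54 -96.77]
[[ 0.    0.24  0.97]
 [-0.    0.97 -0.24]
 [-1.   -0.    0.  ]]
cm in tool axes [ 1.39 -0.05  0.14]
rotvec 1 [-1.79  0.05  0.01]
rotvec -1 [178.21   0.01  -0.08]
```

View pics/s2c.png

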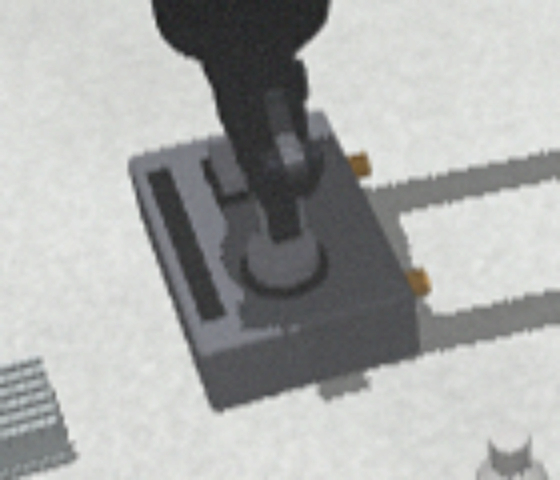

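The tip is above the pad, near its centre. Now a slow descent, watching the force.

Request:
drive_tool(moves=[0.2,0,0,0,0,0,0.2,0,0,0,0,0,0.2,0,0,0,0,0,0.1,0,0,0,0,0,0.1,0,0,0,0,0,0,0,0,0,0,0,0,0,0,0,0,0])

```text
time: 4.72
tool_pos: [604.4, -172.1, 60.3]
tcp_rot: [175.6, 90.0, 161.9]
ft_force: [-0.6, -0.6, 0.6]
finger_gap: -0.1
```

Request:
drive_tool(moves=[0.1,0,0,0,0,0,0.1,0,0,0,0,0,0,0,0,0,0,0,0,0,0,0,0,0])

```text
time: 5.05
tool_pos: [604.5, -172.1, 58.5]
tcp_rot: [-7.7, 90.0, -21.5]
ft_force: [-0.6, -0.5, 1.5]
finger_gap: 0.2
```

Request:
drive_tool(moves=[0.1,0,0,0,0,0,0.1,0,0,0,0,0,0,0,0,0,0,0,0,0,0,0,0,0])

```text
time: 5.38
tool_pos: [604.6, -172.2, 56.5]
tcp_rot: [-12.4, 90.0, -26.2]
ft_force: [-0.0, -0.0, 4.1]
finger_gap: -0.3
```

Request:
drive_tool(moves=[0.1,0,0,0,0,0,0.05,0,0,0,0,0,0,0,0,0,0,0,0,0,0,0,0,0])

```text
time: 5.72
tool_pos: [604.5, -172.2, 55.0]
tcp_rot: [-4.4, 90.0, -18.2]
ft_force: [-0.8, -0.6, 4.7]
finger_gap: 0.0
```

```bash
python3 -c "
from h import *
for i in range(4):
  s=sensors.sense();print(s['time'],s['tool_pos'],s['ft_force']);snap('scene','s3')
a=load('s3')['image'];c=cv2.resize(a[160:230,200:300],None,fx=6,fy=6)
cv2.imwrite('pics/s3c.png',np.clip(c[:,:,::-1]*1.8,0,255).astype('u1'))"
```

```text
5.7167 [ 604.54926467 -172.1528703    54.9536178 ] [-0.80014626 -0.55807036  4.69007147]
5.7667 [ 604.55249913 -172.15003039   54.97016656] [-0.71210478  0.05855585  6.26908108]
5.8167 [ 604.5675879  -172.17546481   54.9923307 ] [ 0.05395735 -0.61774492  4.19507536]
5.8667 [ 604.55076349 -172.15092362   54.97569114] [0.35099248 0.26719446 4.42825166]
```

View pics/s3c.png

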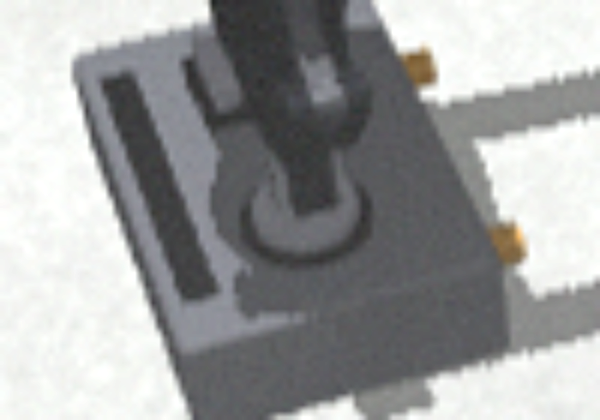

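The fingertip rests on the pad and the pad has visibly sunk. It is about 5 mm down at roughly 4 to 5 N, in line with the stated spring. I'll hold, then lift.

Request:
drive_tool(moves=[0,0,0,0,0,0,0,0,0,0,0,0,0,0,0,0,0,0,0,0,0,0,0,0,0,0,0,0,0,0,0,0,0,0,0,0,0,0,0,0,0,0,0,0,0,0,0,0,0,0,0,0,0,0,0,0,0,0,0,0,0,0,0,0,0,0,0,0,0,0,0,0,0,0,0,0,0,0,0,0,0,0,0,0,0,0,0,0,0,0,0,0,0,0,0,0])

```text
time: 7.25
tool_pos: [604.5, -172.1, 54.9]
tcp_rot: [-6.3, 90.0, -20.1]
ft_force: [3.3, -0.0, 5.3]
finger_gap: -0.3
```

Request:
drive_tool(moves=[-0.5,0,0,0,0,0,-1,0,0,0,0,0,-2,0,0,0,0,0,-3,0,0,0,0,0,-3,0,0,0,0,0,-2,0,0,0,0,0,-0.5,0,0,0,0,0,0,0,0,0,0,0,0,0,0,0,0,0])

```text
time: 8.0
tool_pos: [603.7, -171.8, 173.8]
tcp_rot: [173.5, 89.9, 159.7]
ft_force: [-0.3, 0.4, -0.3]
finger_gap: -0.0
```

```bash
python3 -c "
from h import *
rel([524.7,133,120],-10.4)
snap('scene','s4');print(atd(load('s4'),(251,197)),atd(load('scene0'),(251,197)))"
```

```text
t 8.0 tcp [ 603.65 -171.82  173.77] F [-0.33  0.36 -0.33] gap -0.020609815255251736 q [-20.57  13.6   84.43  -0.    82.07 -96.77]
[[-0.    0.24  0.97]
 [ 0.    0.97 -0.24]
 [-1.    0.   -0.  ]]
cm in tool axes [  5.41  27.72 -14.93]
rotvec 1 [-3.4  -0.1  -0.01]
rotvec -1 [176.6   -0.02   0.15]
[ 611.19 -161.     56.47] [ 611.72 -159.8    57.67]
```

Request:
drive_tool(moves=[0,1,-0.5,0,0,0,0,2,-1,0,0,0,0,2,-1,0,0,0,0,2,-1.1,0,0,0,0,2,-1.1,0,0,0,0,2,-1.1,0,0,0,0,2,-1.1,0,0,0,0,2,-1.1,0,0,0,0,2,-1.1,0,0,0,0,2,-1.1,0,0,0,0,2,-1.1,0,0,0,0,2,-1.1,0,0,0,0,2,-1.1,0,0,0,0,2,-1,0,0,0,0,0.7,-0.5,0,0,0,0,0,0,-3.4,0,0,0,0,0,0,0,0,0,0,0,0,0,0])

```text
time: 9.55
tool_pos: [524.0, 132.6, 173.8]
tcp_rot: [-154.1, 89.9, -164.6]
ft_force: [-0.0, -1.2, 0.5]
finger_gap: -0.0
```

```bash
python3 -c "
from h import *
rel([524.7,133,100],-10.4)
s=snap('scene','s5')
a=s['image'][225:325,330:470].copy()
c=cv2.resize(a,None,fx=5,fy=5,interpolation=cv2.INTER_CUBIC)[:,:,::-1].copy()
Rm=R.from_euler('xyz',s['orientation'],degrees=True).as_matrix()
for P in [(536.5,153.2,83.6),(528.4,108.5,83.6),(508.5,158.6,74),(502,114.8,74),(524.7,133,81)]:
  p=Rm.T@(np.array(P)-s['eye']);uv=cv2.projectPoints(p[None],np.zeros(3),np.zeros(3),s['camera_matrix'],s['dist'])[0].ravel();print(P,uv)
  cv2.circle(c,tuple(((uv-[330,225])*5+2).astype(int).tolist()),3,(0,0,255),-1)
cv2.imwrite('pics/s5c.png',c)"
```

```text
t 9.55 tcp [524.   132.61 173.79] F [-0.05 -1.16  0.53] gap -0.04700459667459215 q [  8.77   0.33  98.8   -0.01  80.97 -70.77]
[[-0.    0.18  0.98]
 [-0.    0.98 -0.18]
 [-1.   -0.   -0.  ]]
cm in tool axes [7.38 0.06 0.07]
rotvec 1 [-0.06 -0.09  0.04]
rotvec -1 [179.94   0.07   0.14]
(536.5, 153.2, 83.6) [389.81 272.94]
(528.4, 108.5, 83.6) [375.15 253.36]
(508.5, 158.6, 74) [404.1 270.3]
(502, 114.8, 74) [388.89 251.98]
(524.7, 133, 81) [386.6  262.53]
```

View pics/s5c.png

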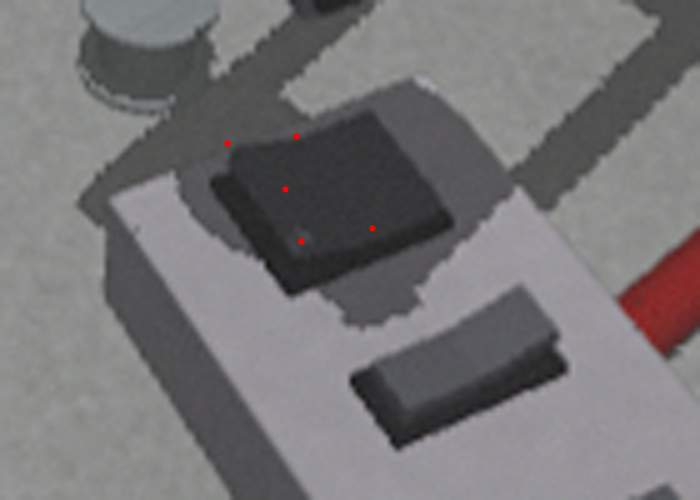

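```bash
python3 -c "
from h import *
s=load('scene0')
a=s['image'][225:325,340:480].copy()
c=np.clip(cv2.resize(a,None,fx=5,fy=5,interpolation=cv2.INTER_CUBIC)[:,:,::-1]*1.6,0,255).astype('u1')
Rm=R.from_euler('xyz',s['orientation'],degrees=True).as_matrix()
for P in [(536.5,153.2,83.6),(528.4,108.5,83.6),(508.5,158.6,74),(502,114.8,74),(480.2,164.2,74),(472,120,74),(559.4,86.7,60),(434.8,112.2,60)]:
  p=Rm.T@(np.array(P)-s['eye']);uv=cv2.projectPoints(p[None],np.zeros(3),np.zeros(3),s['camera_matrix'],s['dist'])[0].ravel();print(P,uv)
  cv2.circle(c,tuple(((uv-[340,225])*5+2).astype(int).tolist()),3,(0,0,255),-1)
cv2.imwrite('pics/s6c.png',c)"
```

```text
(536.5, 153.2, 83.6) [389.81220661 272.94140219]
(528.4, 108.5, 83.6) [375.14795645 253.36035602]
(508.5, 158.6, 74) [404.09685968 270.30227774]
(502, 114.8, 74) [388.88609502 251.9828416 ]
(480.2, 164.2, 74) [418.91493921 264.22324247]
(472, 120, 74) [403.92824044 245.7082414 ]
(559.4, 86.7, 60) [351.74152962 262.7592547 ]
(434.8, 112.2, 60) [415.0455825  238.53714402]
```

View pics/s6c.png

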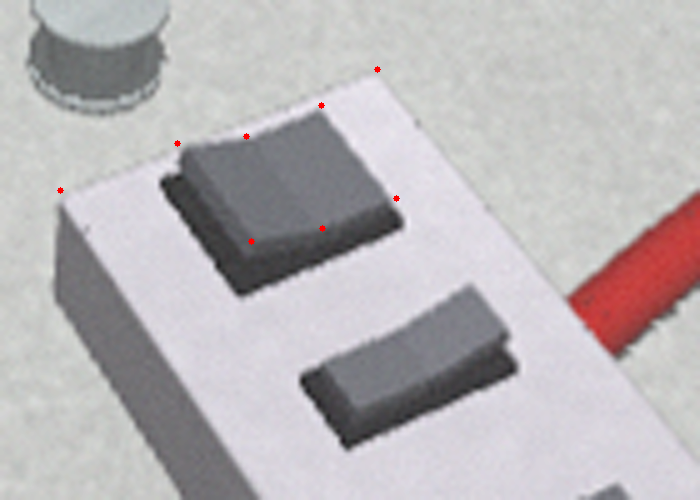

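The projected corners match the rocker in the scene view to 1–2 px (about 2 mm). So the target is good. Descend to just above the far half.

Request:
drive_tool(moves=[1,0.15,0.05,0,0,0,2,0,0,0,0,0,2,0,0,0,0,0,1.5,0,0,0,0,0,1,0,0,0,0,0,0.5,0,0,0,0,0,0,0,0,0,0,0,0,0,0,0,0,0,0,0,0,0,0,0])

```text
time: 10.35
tool_pos: [526.4, 134.1, 95.9]
tcp_rot: [18.6, 89.9, 8.2]
ft_force: [-0.5, 0.7, 0.0]
finger_gap: -0.1
```

```bash
python3 -c "
from h import *
rel([524.7,134,75],-10.4)
a=snap('scene','s7')['image'][205:305,340:480]
cv2.imwrite('pics/s7c.png',np.clip(cv2.resize(a,None,fx=5,fy=5,interpolation=cv2.INTER_CUBIC)[:,:,::-1]*1.6,0,255).astype('u1'))"
```

```text
t 10.35 tcp [526.39 134.13  95.93] F [-0.54  0.68  0.01] gap -0.13692804371120842 q [  8.89   4.8  102.7   -0.    72.4  -70.7 ]
[[ 0.    0.18  0.98]
 [ 0.    0.98 -0.18]
 [-1.    0.    0.  ]]
cm in tool axes [ 2.09 -0.04 -0.17]
rotvec 1 [-0.01  0.1  -0.03]
rotvec -1 [179.99  -0.05  -0.15]
```

View pics/s7c.png

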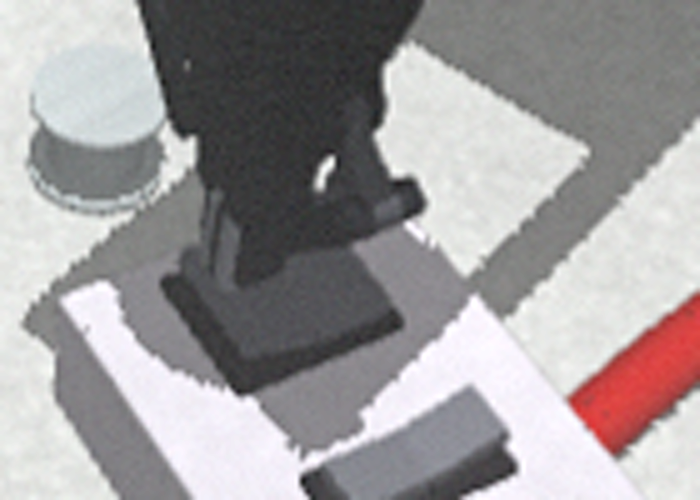

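The tip is centred over the far half. Press slowly.

Request:
drive_tool(moves=[0.3,0,-0.1,0,0,0,0.3,0,0,0,0,0,0.2,0,0,0,0,0,0.2,0,0,0,0,0,0.2,0,0,0,0,0,0.1,0,0,0,0,0,0.1,0,0,0,0,0,0.1,0,0,0,0,0,0,0,0,0,0,0,0,0,0,0,0,0])

```text
time: 11.23
tool_pos: [524.7, 134.3, 79.9]
tcp_rot: [29.2, 90.0, 18.8]
ft_force: [1.9, -0.3, 2.4]
finger_gap: -0.3
```

Request:
drive_tool(moves=[0.1,0,0,0,0,0,0.1,0,0,0,0,0,0.1,0,0,0,0,0,0.1,0,0,0,0,0,0,0,0,0,0,0,0,0,0,0,0,0])

```text
time: 11.73
tool_pos: [524.2, 134.3, 75.5]
tcp_rot: [-168.3, 90.0, -178.7]
ft_force: [1.6, -0.2, 0.6]
finger_gap: -0.1
```

Request:
drive_tool(moves=[0.1,0,0,0,0,0,0,0,0,0,0,0,0,0,0,0,0,0])

```text
time: 11.98
tool_pos: [524.2, 134.2, 74.5]
tcp_rot: [-165.7, 90.0, -176.1]
ft_force: [0.3, 0.7, 0.1]
finger_gap: 0.0
```

Request:
drive_tool(moves=[0.05,0,0,0,0,0,0,0,0,0,0,0,0,0,0,0,0,0])

```text
time: 12.23
tool_pos: [524.3, 134.2, 74.1]
tcp_rot: [-160.1, 90.0, -170.5]
ft_force: [-0.1, -0.2, 0.2]
finger_gap: 0.2
```

Request:
drive_tool(moves=[0.05,0,0,0,0,0,0,0,0,0,0,0,0,0,0,0,0,0])

```text
time: 12.48
tool_pos: [524.4, 134.3, 74.0]
tcp_rot: [-161.6, 90.0, -172.0]
ft_force: [-3.6, -1.1, 4.9]
finger_gap: 0.2
```

```bash
python3 -c "
from h import *
a=snap('scene','s8')['image'][205:305,340:480];print(sensors.sense()['ft_force'])
cv2.imwrite('pics/s8c.png',np.clip(cv2.resize(a,None,fx=5,fy=5,interpolation=cv2.INTER_CUBIC)[:,:,::-1]*1.6,0,255).astype('u1'))"
```

```text
[-2.54131879 -0.79365436  5.57317862]
```

View pics/s8c.png

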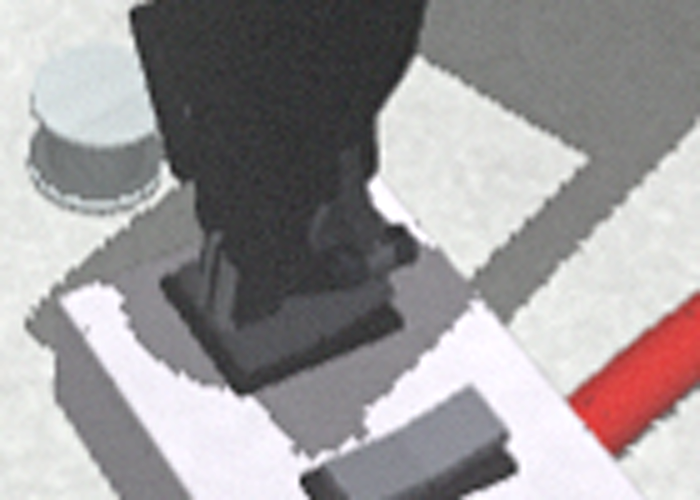

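Height stalls at 74.0 mm and force rises to about 5 N: the hard stop. One slight nudge more, hold, then withdraw.

Request:
drive_tool(moves=[0.02,0,0,0,0,0,0,0,0,0,0,0,0,0,0,0,0,0,0,0,0,0,0,0])

```text
time: 12.87
tool_pos: [524.5, 134.3, 74.0]
tcp_rot: [-160.0, 90.0, -170.4]
ft_force: [-4.5, -0.1, 6.8]
finger_gap: -0.3
```

Request:
drive_tool(moves=[-0.3,0,0,0,0,0,-1,0,0,0,0,0,-2,0,0,0,0,0,-3,0,0,0,0,0,-3,0,0,0,0,0,-3,0,0,0,0,0,-2,0,0,0,0,0,-1,0,0,0,0,0,0,0,0,0,0,0,0,0,0,0,0,0,0,0,0,0,0,0])

```text
time: 13.78
tool_pos: [523.6, 134.1, 224.6]
tcp_rot: [-160.3, 89.8, -170.7]
ft_force: [-0.0, -0.3, -0.5]
finger_gap: -0.3
```

```bash
python3 -c "
from h import *
s=snap('scene','s9');print(sensors.sense()['ft_force'])
a=s['image'][225:325,340:480]
cv2.imwrite('pics/s9c.png',np.clip(cv2.resize(a,None,fx=5,fy=5,interpolation=cv2.INTER_CUBIC)[:,:,::-1]*1.6,0,255).astype('u1'))
cv2.imwrite('pics/s9.png',s['image'][:,:,::-1])
o=load('scene0')
for n,uv in [('far',(384,264)),('farR',(380,258)),('near',(410,258)),('pad',(250,193)),('sq',(240,170))]:print(n,atd(o,uv),atd(s,uv))"
```

```text
[ 0.65296579 -0.35020426 -0.89897704]
far [530.21483798 132.75591831  81.09421609] [525.51310802 128.69141784  73.31331569]
farR [527.66001242 119.94841786  82.11336434] [522.73361686 115.53879637  74.03537166]
near [482.23418419 145.45531421  73.34075307] [486.65937474 148.66828114  79.85400619]
pad [ 608.4109968  -168.64889019   59.89263672] [ 608.40805591 -168.65552359   59.88610005]
sq [ 588.1050235  -244.1917404    57.61283919] [ 588.52291971 -243.2056222    58.47897636]
```

View pics/s9c.png

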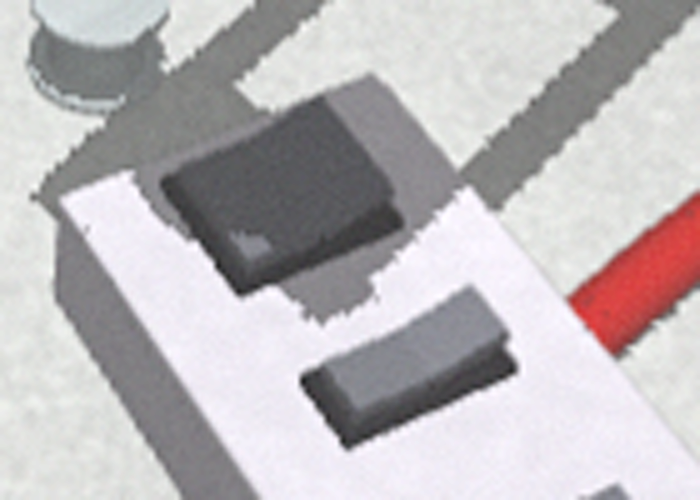

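View pics/s9.png

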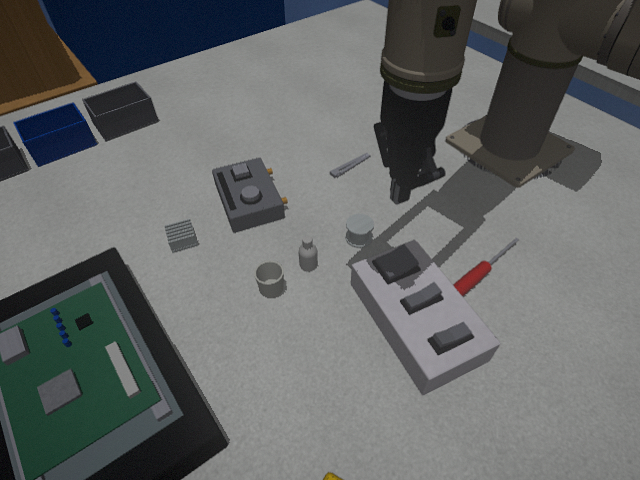

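The wide rocker's far half is now level at about 74 mm and its near half is raised. The pad is back at 60 mm, the narrow rockers and bench items look unmoved, and the arm is clear. Handing in.

```bash
python3 -c "
from h import *
print(r.hand_in())"
```

```text
the job is handed in; nothing more can be done
None
```

I finished both steps and handed the job in at about 14 s of the 45 s allowed; no verdict was reported.

- **Pad:** I pressed the round pad with the closed fingertips about 5 mm down at roughly 4–6 N. I held it there for about 1.5 s, then lifted off. It measures 59.9 mm high again, the same as before.
- **Wide rocker:** I pushed its far half down until it stalled against the hard stop at 74.0 mm, with about 7 N upward at the wrist, then withdrew. Its far half now measures about 74 mm, down from about 81–82 mm, and the near half is raised.
- **Everything else:** in the last picture, the square key, narrow rockers and loose items look unmoved, and the arm is clear at 225 mm high. I measured only the pad, square key and wide rocker in that picture, and judged the rest by eye.

**Disagreements:**
- The two cameras differed by up to about 6 mm on the pad and square key, and by about 2 mm on the rocker. I took values between the two.
- Wrist force read near zero for part of the rocker's travel, then rose clearly at the stop.

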